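# Refit a cleaned taper plug in the vacuum manifold and close the tap

## Robot

A 7-joint arm with a two-finger parallel gripper is mounted at the origin on a cart in front of the work surface, level with it; the furniture and walls round the work are solid. World frame = base frame: x ahead of the robot, y to its left, z up, the work surface at z = 0. Lengths are in m, angles in rad, forces in N, time in s.
With the tool pointing down it reaches from about 0.425 to 0.875 m from the base axis. Payload 4.7 kg.
Tool frame: the origin (TCP) lies between the finger pads, 19 mm behind the fingertips; this is the grasp point; z points along the fingers, y is the line along which they close (so a half turn about z gives the same grasp; the last joint's range is limited). The gripper opens to 87 mm and grips with 3 to 60 N. Pads are 19 mm wide; open, the fingers measure 117 mm over their backs; the gripper's body (75 mm by 190 mm) begins 51 mm behind the grasp point.
Start: joints at [-1.244, 0.321, -0.07, 1.45, 0.023, 1.371, -0.057], TCP at [0.2, 0.618, 0.241] pointing down, gripper open.
Joint ranges: [-2.86, 2.86], [-0.3, 2.09], [-1.38, 1.24], [0.06, 2.45], [-1.56, 4.7], [0.09, 2.05], [-2.69, 2.69]. Speed limits (rad/s): [2.57, 2.57, 3.14, 3.14, 3.14, 3.14, 3.14].

## Interface

Orientations are given as a rotation vector (axis times angle).
In Python, from bench import ctrl gives the robot as it stands. The module is installed in compiled form; this text tells all that it offers.
- The arm moves only by the shell command python3 -m handwheel 'ROWS' [FORCE]. ROWS is JSON, a list of rows, each a list of 7 numbers: the finger opening in m, from 0 to 0.087, then the shift along the tool's x, y, z in m, then the turn, a rotation vector about the tool's x, y, z in degrees. A call has 1 to 12 rows; each row shifts and turns the commanded pose from where the row before left it, along the tool's axes as they then stand; what a row does not reach is not made up. A row lasts 1/8 s, in which the tool goes at most 62.5 mm and 10.7 degrees, less where a joint would pass 70% of its speed; a pose out of reach is approached as far as the arm can. A call is refused whole if a number of a shift passes 0.0625 or a number of a turn 10.7, either way. A call with a gripper value outside its range is refused whole. The fingers move at their own pace and stop on an object; FORCE is the grip in N (left out, the last holds). Time passes only in rows, so rows that do not move let the fingers close. It gives the time, the measured TCP pose, the force, the opening and the grip force at its end, in the units of the state.
- ctrl.get_state(): the state, without advancing time (a new reading comes with each control period).
- ctrl.get_image(name): name is "scene" or "top"; returns (picture, depth): 420x560x3 uint8, blue, green, red; 420x560 float32, m along the optical axis (not along the pixel's ray), 0 where there is no reading.
- ctrl.camera_info(name): a dict with "intrinsics" (3x3 intrinsics, pixels), "R" (3x3) and "t" (3): a world point X has camera coordinates R X + t. Camera axes: x right, y down, z forward; pixel columns grow to the right and rows downward; lengths in m; the calibration is good to about 2 mm. A picture is of the moment at which its call begins. camera_info takes no time and is no camera call.
- ctrl.close_job(): hands the job in; it is judged then, once.
The state is a dict: "time": time; "joint_positions": joint angles; "qd": joint speeds; "joint_torque": joint torques, N m; "position": TCP position; "tool_rot": TCP orientation; "ft_force": force on the tool from outside, world axes, zero at the start; "torque": the same for the moment, N m; "grip_width": opening from 0.0 (shut) to 1.0 (fully open); "grip_force": force on a finger pad.
Only numpy, scipy, OpenCV 4.12 (cv2) and the standard library are available. Lean on these libraries where they do the work, as an engineer would, in place of code of your own. Each camera call takes 0.05 s, during which the arm holds its last target. There are 200 camera calls.

## Task

One tap of the vacuum manifold is missing its plug: take the larger of the two cleaned plugs out of the drying stand and enter it in the empty tap in the open position, its handle in line with the hose nozzle. Then push it home with a steady press of about 15 N while you turn it to closed, the handle lying along the manifold like those of its neighbours, so that the taper bites and the plug holds when you let go; more than 20 N while it turns would split the barrel. Leave the small plug in the stand and the other things where they are.

Things in the scene. Friction and masses are not known exactly. Their poses are not given: they have to be found in the camera images.
- plug: the larger plug, white plastic, 45 g, hanging loose in the stand, handle up. Origin: centre of its lower tip; z up its axis, x along the handle. Cone (taper 1:5) 12 mm across at the tip, 20.8 mm at z = 44 mm; collar 30 mm across from z = 44 to 49 mm; then the flat handle, 50 mm long (x), 10 mm thick (y), z = 49 to 81 mm, both ends alike. Grip it across the 10 mm with 60 N (it may creep 1 mm).
- plug_grip (a point): point on the plug's axis at z = 72 mm, 9 mm below the handle's top: the place for the TCP; the fingertips are then 4 mm over the collar
- tap_empty: the tap without a plug, one of three alike white taps on the manifold (which place varies), fixed. Origin: centre of its underside; z up along the bore; its hose nozzle points to -x (47 mm out, 26 mm up). Barrel 38 mm across, 53 mm high. Open: plug handle along x, the nozzle's line (30 degrees off still counts); closed: handle along y, the manifold's line.
- bore_mouth (a point): centre of the bore's mouth on top of the empty tap, 53 mm over its origin, 85 mm over the bench; 21 mm wide. The bore tapers like the plug: centred, the plug goes 28 mm down freely and begins to bite with its tip 32 to 41 mm below the mouth, differently each time because of wear: feel for it. If 0.5 mm off centre it touches on one side; give way to the side force at the wrist.
- bore_seat (a point): point on the bore's axis 39 mm below its mouth, about where the tip ends (5 mm more or less). Pressed without turning, the plug sticks high and will not hold; turned 1.1 to 1.5 rad in steady motion under a kept 15 N it creeps 1 to 3 mm down and jams (moment 0.1 to 0.4 N m). Under 12 N grips too little, turning with no press works it loose, over 20 N while turning splits the barrel.
- manifold: aluminium bar 48 x 310 mm, 32 mm high, fixed on the bench, three taps on top 90 mm apart. Origin: centre of its underside; y along the bar, x to the back. The two other taps have their plugs in and closed (fixed); their handles lie along the bar and rise 43 mm above the level of the empty bore's mouth: carry the plug's tip over them.
- stand: bent steel drying stand, 46 x 130 mm, top at 58 mm, fixed. Origin: centre of its underside, y along its length. Two 24 mm holes at y = +40 and -40 mm; a plug hangs in each by its collar, which in which varies.
- small_plug: a smaller plug of the same kind in the other hole (handle 34 mm long, cone 14 mm at most), for another apparatus; it stays in the stand. Origin: its lower tip.
- beaker: glass beaker, 73 mm wide, 93 mm high, loose, in front of the right end of the manifold; a bystander. Origin: centre of its underside.
- dish: shallow metal dish, 85 mm wide, loose, in front of the manifold; a bystander. Origin: centre of its underside.
- tweezers: steel tweezers, 124 mm long, lying loose in front of the manifold; a bystander. Origin: centre of its underside.
Not all that is in view belongs to the job. Leave any green look-alike of the plug alone.

How it is judged:
By the outcome, as a careful person would: the job done as asked, in the order asked, and still so for the second after the job is handed in, with the robot touching nothing.
It also fails if it takes over 56 s, if anything falls off the work surface, if the arm or the gripper's body presses on something with over 40 N, if the wrist force passes 120 N, or if a joint passes its speed limit or range.

## Working session

There is one attempt and no reset: what is moved stays moved. The work goes in short steps, Python scripts to look and compute and a shell command to move; the robot and the scene stay as the last step left them, time stands still between calls to the robot, and variables do not carry over. Pictures are saved under pics/ and viewed, at most 10 in all, crops included, and the job is handed in when it is done.

```bash
mkdir -p pics
cat > h.py <<'E'
import numpy as np,cv2
from bench import ctrl
from scipy.spatial.transform import Rotation as R
def px2w(name,u,v,depth=None,z=None):
    c=ctrl.camera_info(name);K=np.array(c["intrinsics"]);Rm=np.array(c["R"]);t=np.array(c["t"])
    r=np.linalg.solve(K,[u,v,1.0])
    if z is None: return Rm.T@(r*depth-t)
    o=-Rm.T@t;d=Rm.T@r
    return o+d*(z-o[2])/d[2]
def w2px(name,X):
    c=ctrl.camera_info(name);p=np.array(c["intrinsics"])@(np.array(c["R"])@np.array(X)+np.array(c["t"]));return p[:2]/p[2]
E
python3 - <<'E'
from h import *
for n in("scene","top"):
    im,d=ctrl.get_image(n);cv2.imwrite(f"pics/{n}0.png",im);np.savez(f"{n}0.npz",im=im,d=d)
    c=ctrl.camera_info(n);print(n,np.array(c["R"]).round(3),np.array(c["t"]).round(3),c["intrinsics"])
s=ctrl.get_state();print(s)
print(R.from_rotvec(s["tool_rot"]).as_matrix().round(3))
E
```

```text
scene [[-0.783 -0.623 -0.008]
 [-0.329  0.424 -0.844]
 [ 0.529 -0.658 -0.536]] [0.394 0.216 0.763] [[384.08496302   0.         274.62413635]
 [  0.         384.08496302 207.79640641]
 [  0.           0.           1.        ]]
top [[ 0.013 -1.    -0.008]
 [-0.983 -0.012 -0.184]
 [ 0.184  0.01  -0.983]] [0.021 0.48  1.138] [[434.2406109    0.         275.58411877]
 [  0.         434.2406109  215.83053959]
 [  0.           0.           1.        ]]
{'time': 0.1, 'joint_positions': array([-1.24390374,  0.32174755, -0.07008205,  1.45153399,  0.02259616,
        1.37079124, -0.05688403]), 'qd': array([-2.87366578e-04, -9.04259281e-04,  1.06370360e-03, -3.40158398e-03,
       -2.62391402e-05, -3.90961763e-04, -1.75104233e-04]), 'joint_torque': array([ 1.26515415e-04, -4.92570305e+01, -4.05774051e-01, -3.13397133e+01,
       -6.42752764e-02,  3.95517773e-02,  6.82305608e-05]), 'position': array([0.19992123, 0.61801566, 0.24028123]), 'tool_rot': array([-4.89243183e-01, -3.10308487e+00,  2.64549770e-03]), 'ft_force': array([-0.80430478, -0.12866888, -0.11309701]), 'torque': array([ 0.0005646 ,  0.02700769, -0.00507674]), 'grip_force': 0.0, 'grip_width': 0.9958931925941109}
[[-0.951  0.308 -0.   ]
 [ 0.308  0.951 -0.002]
 [-0.    -0.002 -1.   ]]
```

View pics/top0.png

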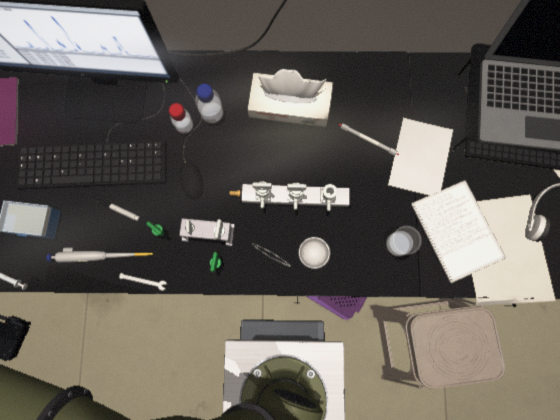

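View pics/scene0.png

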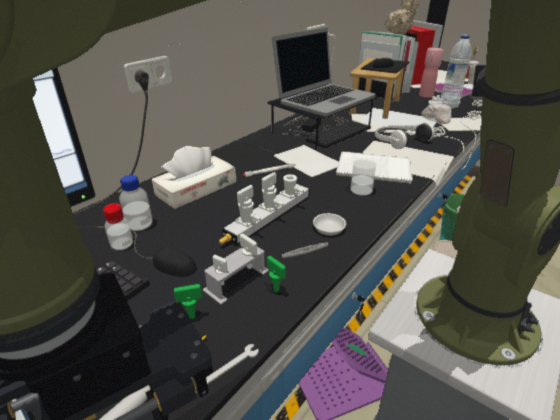

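The top view shows the manifold at (297,195). Its empty tap looks like the right one, at (330,192). The stand is at (207,231), with two green look-alikes at (155,229) and (215,262). I'll enlarge both areas.

Run:
```python
from h import *
t=np.load("top0.npz");s=np.load("scene0.npz")
a=cv2.resize(t["im"][210:255,170:245],None,fx=8,fy=8,interpolation=cv2.INTER_CUBIC)[:,:600]
b=cv2.resize(t["im"][170:220,240:360],None,fx=5,fy=5,interpolation=cv2.INTER_CUBIC)[:240,:600]
cv2.imwrite("pics/c1.png",np.vstack([cv2.resize(a,(600,360)),b]))
c=cv2.resize(s["im"][165:305,190:330],(600,600),interpolation=cv2.INTER_CUBIC);cv2.imwrite("pics/c2.png",c)
```

```text
(no output)
```

View pics/c1.png

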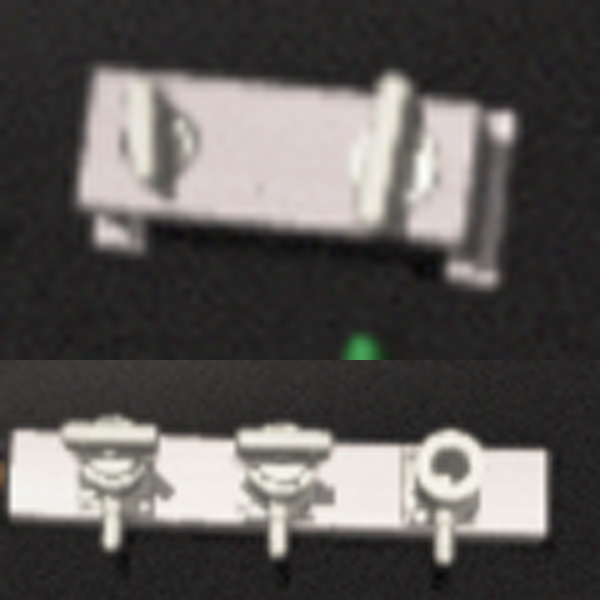

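View pics/c2.png

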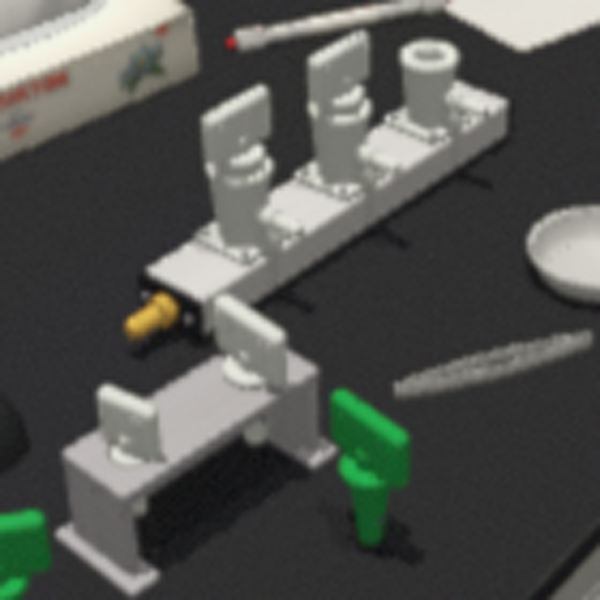

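Candidates for the plug:
- White large handle at top (218,228): 50 mm long with a 30 mm collar. This is my choice.
- White small handle at (188,226): shorter.
- Green look-alikes at (155,229) and (215,262).
- Plugs already fixed in the taps at (262,190) and (297,190).

The empty tap is the right one, with its mouth at (330,191). The crops confirm both choices.

Run:
```python
from h import *
def cloud(n):
    z=np.load(n+"0.npz");d=z["d"];c=ctrl.camera_info(n);K=np.array(c["intrinsics"])
    v,u=np.mgrid[0:420,0:560];r=np.stack([(u-K[0,2])/K[0,0],(v-K[1,2])/K[1,1],np.ones_like(u)],-1)*d[...,None]
    P=(r-np.array(c["t"]))@np.array(c["R"]);P[d==0]=np.nan;return P,z["im"]
print("plug ends",px2w("top",219.4,219.4,z=.095),px2w("top",216.3,238.1,z=.095),"mouth",px2w("top",330,191,z=.085))
print("small",px2w("top",188,226,z=.09))
p=px2w("top",217.9,228.7,z=.095);m=px2w("top",330,191,z=.085)
for n in("top","scene"):
    P,im=cloud(n)
    for nm,c,lo,hi,rad in(("handle",p,.066,.11,.032),("htop",p,.09,.105,.032),("ring",m,.078,.095,.026),("standtop",p,.05,.064,.1)):
        with np.errstate(invalid='ignore'): k=(np.hypot(*(P[...,:2]-c[:2]).transpose(2,0,1))<rad)&(P[...,2]>lo)&(P[...,2]<hi)&(im.min(-1)>60)
        Q=P[k];
        if len(Q)<5: print(n,nm,len(Q));continue
        xy=Q[:,:2].astype(np.float32);(cx,cy),(w,h),a=cv2.minAreaRect(xy)
        e=np.linalg.eigh(np.cov(xy.T))[1][:,1]
        print(n,nm,len(Q),"mean",Q.mean(0).round(4),"rect",round(cx,4),round(cy,4),round(w,4),round(h,4),"ang",np.degrees(np.arctan2(e[1],e[0])).round(1),"z",np.percentile(Q[:,2],[5,50,95]).round(4))
# bar axis from taps hoses: nozzle tips & bar edges z=.032
for q in((241.8,256.5/1),): pass
for u,v in((242+0.4,(432-360)/5+170),(240+547/5,(450-360)/5+170),(240+547/5,(537-360)/5+170),(240+10/5,(515-360)/5+170)): print("bar",px2w("top",u,v,z=.032).round(4))
print("noz tip",px2w("top",240+445/5,(562-360)/5+170,z=.058))
```

```text
plug ends [0.45920862 0.17240118 0.095     ] [0.41003897 0.17859769 0.095     ] mouth [ 0.54106357 -0.11734059  0.085     ]
small [0.44162262 0.25451679 0.09      ]
top handle 102 mean [0.4354 0.176  0.089 ] rect 0.4357 0.1737 0.0178 0.0482 ang 171.9 z [0.0701 0.0923 0.0982]
top htop 70 mean [0.4367 0.1772 0.0939] rect 0.4365 0.1772 0.0106 0.0477 ang 171.6 z [0.0907 0.0933 0.0985]
top ring 115 mean [ 0.5433 -0.1164  0.084 ] rect 0.543 -0.1164 0.0344 0.0353 ang -175.2 z [0.0799 0.0841 0.0875]
top standtop 626 mean [0.4379 0.2127 0.0578] rect 0.4052 0.2163 0.1225 0.1158 ang 83.8 z [0.0536 0.0579 0.0622]
scene handle 236 mean [0.4335 0.1798 0.0846] rect 0.4367 0.1802 0.0174 0.0501 ang 174.4 z [0.0679 0.0856 0.0974]
scene htop 90 mean [0.4347 0.1782 0.095 ] rect 0.4368 0.1771 0.0111 0.0487 ang 172.0 z [0.0912 0.0958 0.0977]
scene ring 94 mean [ 0.5413 -0.1155  0.0848] rect 0.5407 -0.1159 0.0344 0.0353 ang 127.9 z [0.0794 0.0859 0.0882]
scene standtop 664 mean [0.434  0.2199 0.0592] rect 0.44 0.212 0.1244 0.0491 ang 82.6 z [0.0543 0.0597 0.0615]
bar [0.5704 0.1207 0.032 ]
bar [ 0.5634 -0.1776  0.032 ]
bar [ 0.5139 -0.1767  0.032 ]
bar [0.5229 0.1205 0.032 ]
noz tip [ 0.49393161 -0.11729847  0.058     ]
```

Plug axis at about (0.4355, 0.177), handle at 172°, with its top at 0.095 as expected. Mouth at about (0.542, -0.1165), bar yaw about -1.4°. Next I move above the plug.

```bash
cat > st.py <<'E'
import sys
from h import *
# usage: st.py x y z yaw(tool x axis deg): prints remaining shift in tool axes
s=ctrl.get_state();M=R.from_rotvec(s["tool_rot"]).as_matrix()
print("t",round(s["time"],2),"p",s["position"].round(4),"F",s["ft_force"].round(1),"T",s["torque"].round(2),"w",round(s["grip_width"]*87,1),"gf",round(s["grip_force"],1),"j7",s["joint_positions"][[0,4,6]].round(2))
yaw=np.degrees(np.arctan2(M[1,0],M[0,0]));print("yaw",yaw.round(2),"z",M[:,2].round(4))
if len(sys.argv)>3:
    print("shift tool",(M.T@(np.array(sys.argv[1:4],float)-s["position"])).round(4))
    if len(sys.argv)>4:
        T=R.from_euler("z",float(sys.argv[4]),degrees=True).as_matrix()@np.diag([1,-1,-1]);print("turn",np.degrees(R.from_matrix(M.T@T).as_rotvec()).round(2))
E
python3 -m handwheel '[[0.06,-0.04,-0.0385,0.004,0,0,0],[0.06,-0.04,-0.0385,0.004,0,0,0],[0.06,-0.04,-0.0385,0.004,0,0,0],[0.06,-0.04,-0.0385,0.004,0,0,0],[0.06,-0.04,-0.0385,0.004,0,0,0],[0.06,-0.04,-0.0385,0.004,0,0,0],[0.06,-0.04,-0.0385,0.004,0,0,0],[0.06,-0.04,-0.0385,0.004,0,0,0],[0.06,-0.04,-0.0385,0.004,0,0,0],[0.06,0,0,0,0,0,-10],[0.06,0,0,0,0,0,0],[0.06,0,0,0,0,0,0]]'; python3 st.py 0.4357 0.177 0.086 172
```

```text
time: 1.6
position: [0.4355, 0.1788, 0.2051]
tool_rot: [-0.219, -3.134, -0.0]
ft_force: [0.4, -0.2, -0.7]
grip_width: 0.691
grip_force: 0.0
t 1.6 p [0.4355 0.1788 0.2051] F [ 0.4 -0.2 -0.7] T [ 0.08 -0.   -0.  ] w 60.1 gf 0.0 j7 [-0.76  0.02  0.97]
yaw 172.01 z [-2.e-04  0.e+00 -1.e+00]
shift tool [-0.0004 -0.0017  0.1191]
turn [ 0.   -0.01  0.01]
```

```bash
python3 -m handwheel '[[0.06,0,-0.0017,0.04,0,0,0],[0.06,0,0,0.04,0,0,0],[0.06,0,0,0.029,0,0,0],[0.06,0,0,0.009,0,0,0],[0.06,0,0,0,0,0,0]]' 60; python3 st.py 0.4357 0.177 0.0865 172
python3 - <<'E'
from h import *
im,d=ctrl.get_image("scene");u,v=map(int,w2px("scene",[.435,.177,.09]));print(u,v)
a=cv2.resize(im[v-50:v+50,u-65:u+65],(650,500),interpolation=cv2.INTER_CUBIC);cv2.imwrite("pics/g1.png",a)
E
```

```text
time: 2.22
position: [0.4356, 0.1768, 0.0874]
tool_rot: [-0.217, -3.134, 0.0]
ft_force: [-0.1, -0.4, 0.8]
grip_width: 0.688
grip_force: 0.0
t 2.23 p [0.4356 0.1768 0.0874] F [-0.1 -0.4  0.8] T [-0.02 -0.06 -0.02] w 59.9 gf 0.0 j7 [-0.75 -0.03  1.02]
yaw 172.09 z [-3.e-04 -3.e-04 -1.e+00]
shift tool [-0.0001  0.0002  0.0009]
turn [-0.02 -0.01  0.09]
248 241
```

View pics/g1.png

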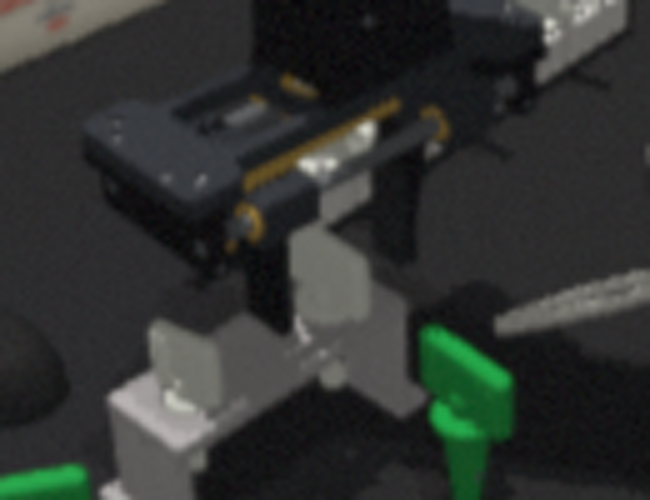

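The fingers straddle the large plug's handle at crop (330,280), and the small plug stands clear at (185,370). I close and check before lifting.

```bash
python3 -m handwheel '[[0.0,0,0,0.001,0,0,0],[0,0,0,0,0,0,0],[0,0,0,0,0,0,0],[0,0,0,0,0,0,0],[0,0,0,0,0,0,0],[0,0,0,0,0,0,0]]' 60; python3 st.py 0.4357 0.177 0.086 172
```

```text
time: 3.02
position: [0.4358, 0.1763, 0.0863]
tool_rot: [0.217, 3.134, 0.0]
ft_force: [-1.2, 0.3, -0.1]
grip_width: 0.109
grip_force: 60.0
t 3.02 p [0.4358 0.1763 0.0863] F [-1.2  0.3 -0.1] T [ 0.   -0.01  0.03] w 9.5 gf 60.0 j7 [-0.75 -0.03  1.02]
yaw 172.08 z [ 1.e-04  1.e-04 -1.e+00]
shift tool [0.0001 0.0006 0.0003]
turn [0.01 0.   0.08]
```

```bash
python3 -m handwheel '[[0,0,0,-0.03,0,0,0],[0,0,0,-0.06,0,0,0],[0,0,0,-0.06,0,0,0],[0,-0.0242,-0.0459,0,0,0,0],[0,-0.0242,-0.0459,0,0,0,0],[0,-0.0242,-0.0459,0,0,0,0],[0,-0.0242,-0.0459,0,0,0,0],[0,-0.0242,-0.0459,0,0,0,0],[0,-0.0242,-0.0459,0,0,0,0],[0,0,0,0,0,0,-6.5],[0,0,0,0,0,0,0],[0,0,0,0,0,0,0]]' ; python3 st.py 0.542 -0.1165 0.165 178.6
python3 - <<'E'
from h import *
for n,r in(("top",None),("scene",None)):
    im,d=ctrl.get_image(n);np.savez(n+"1.npz",im=im,d=d)
    u,v=map(int,w2px(n,[.542,-.1165,.14]));print(n,u,v,w2px(n,[.542,-.1165,.085]))
    cv2.imwrite(f"pics/h_{n}.png",cv2.resize(im[v-40:v+50,u-60:u+60],(800,600),interpolation=cv2.INTER_CUBIC))
E
```

```text
time: 4.53
position: [0.5415, -0.1155, 0.2361]
tool_rot: [-0.04, -3.141, -0.001]
ft_force: [-0.5, -0.4, -0.6]
grip_width: 0.112
grip_force: 60.0
t 4.53 p [ 0.5415 -0.1155  0.2361] F [-0.5 -0.4 -0.6] T [ 0.05  0.04 -0.02] w 9.8 gf 60.0 j7 [-0.44 -0.08  1.78]
yaw 178.56 z [-3.e-04  5.e-04 -1.e+00]
shift tool [-0.0005 -0.001   0.0711]
turn [ 0.03 -0.02 -0.04]
top 332 185 [329.67969936 190.65372215]
scene 289 160 [289.47315276 178.12885706]
```

View pics/h_scene.png

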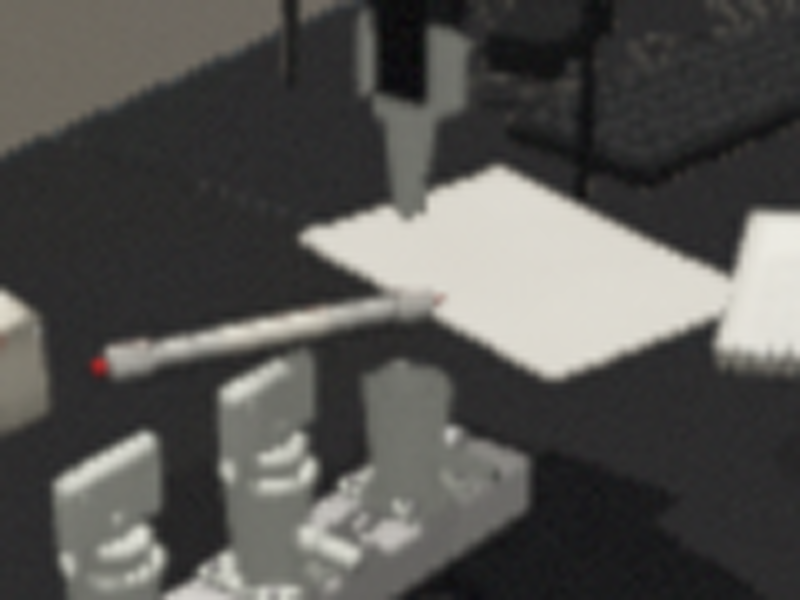

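The scene crop shows the plug held upright, tip at crop (409,213), above the empty tap, rim centre near (408,372).

```bash
python3 - <<'E'
from h import *
print("tip exp",w2px("scene",[.5415,-.1155,.1641]),"seen",(290.35,151.95))
print("mouth from scene",px2w("scene",290.3,177.8,z=.085),"tip from scene",px2w("scene",290.35,151.5,z=.164))
E
python3 -m handwheel '[[0,-0.0005,-0.001,0.06,0,0,0],[0,0,0,0.02,0,0,0],[0,0,0,0.004,0,0,0],[0,0,0,0,0,0,0]]'; python3 st.py 0.542 -0.1165 0.129 178.6
```

```text
tip exp [289.78303439 152.39355529] seen (290.35, 151.95)
mouth from scene [ 0.54133111 -0.11950386  0.085     ] tip from scene [ 0.54390273 -0.12131845  0.164     ]
time: 5.12
position: [0.5426, -0.1173, 0.1531]
tool_rot: [0.038, 3.14, 0.0]
ft_force: [-0.6, -0.8, 0.6]
grip_width: 0.11
grip_force: 60.0
t 5.12 p [ 0.5426 -0.1173  0.1531] F [-0.6 -0.8  0.6] T [ 0.01 -0.07  0.04] w 9.5 gf 60.0 j7 [-0.42 -0.14  1.83]
yaw 178.6 z [ 0.0013 -0.     -1.    ]
shift tool [0.0007 0.0007 0.0241]
turn [ 0.    0.07 -0.  ]
```

```bash
python3 -m handwheel '[[0,0.0005,0.0005,0.006,0,0,0],[0,0,0,0.005,0,0,0],[0,0,0,0.003,0,0,0],[0,0,0,0,0,0,0]]'; python3 st.py 0.542 -0.1165 0.129 178.6
```

```text
time: 5.62
position: [0.5414, -0.1169, 0.138]
tool_rot: [-0.039, -3.141, -0.0]
ft_force: [0.9, -0.6, -1.2]
grip_width: 0.115
grip_force: 60.0
t 5.62 p [ 0.5414 -0.1169  0.138 ] F [ 0.9 -0.6 -1.2] T [-0.   -0.04 -0.01] w 10.0 gf 60.0 j7 [-0.41 -0.15  1.84]
yaw 178.58 z [-4.e-04  1.e-04 -1.e+00]
shift tool [-0.0005  0.0004  0.009 ]
turn [ 0.   -0.02 -0.02]
```

```bash
python3 -m handwheel '[[0,0,0,0.003,0,0,0],[0,0,0,0.002,0,0,0],[0,0,0,0,0,0,0]]'; python3 st.py 0.542 -0.1165 0.129 178.6
```

```text
time: 6.0
position: [0.5415, -0.1169, 0.1331]
tool_rot: [-0.039, -3.141, -0.0]
ft_force: [-1.3, -0.7, -0.0]
grip_width: 0.107
grip_force: 60.0
t 6.0 p [ 0.5415 -0.1169  0.1331] F [-1.3 -0.7 -0. ] T [ 0.    0.   -0.03] w 9.3 gf 60.0 j7 [-0.41 -0.15  1.84]
yaw 178.58 z [-3.e-04  1.e-04 -1.e+00]
shift tool [-0.0005  0.0004  0.0041]
turn [ 0.   -0.02 -0.02]
```

```bash
for i in 1 ; do python3 -m handwheel '[[0,0,0,0.002,0,0,0],[0,0,0,0.001,0,0,0],[0,0,0,0,0,0,0]]'; done; python3 st.py
```

```text
time: 6.38
position: [0.5415, -0.117, 0.1302]
tool_rot: [-0.039, -3.141, -0.0]
ft_force: [0.0, -0.4, -0.4]
grip_width: 0.109
grip_force: 60.0
t 6.38 p [ 0.5415 -0.117   0.1302] F [ 0.  -0.4 -0.4] T [-0.04 -0.   -0.01] w 9.5 gf 60.0 j7 [-0.41 -0.15  1.84]
yaw 178.58 z [-1.e-04  1.e-04 -1.e+00]
```

```bash
python3 -m handwheel '[[0,0,0,0.001,0,0,0],[0,0,0,0.001,0,0,0],[0,0,0,0,0,0,0]]'; python3 st.py
```

```text
time: 6.75
position: [0.5415, -0.1169, 0.1281]
tool_rot: [-0.039, -3.141, -0.0]
ft_force: [0.5, 0.5, -1.6]
grip_width: 0.108
grip_force: 60.0
t 6.75 p [ 0.5415 -0.1169  0.1281] F [ 0.5  0.5 -1.6] T [-0.02 -0.04 -0.05] w 9.4 gf 60.0 j7 [-0.41 -0.16  1.84]
yaw 178.58 z [-2.e-04  0.e+00 -1.e+00]
```

```bash
python3 -m handwheel '[[0,0,0,0.001,0,0,0],[0,0,0,0,0,0,0]]'; python3 st.py;python3 -m handwheel '[[0,0,0,0.001,0,0,0],[0,0,0,0,0,0,0]]' >/dev/null; python3 st.py
```

```text
time: 7.0
position: [0.5415, -0.1169, 0.1272]
tool_rot: [-0.039, -3.141, -0.0]
ft_force: [-0.1, 0.0, 0.2]
grip_width: 0.108
grip_force: 60.0
t 7.0 p [ 0.5415 -0.1169  0.1272] F [-0.1  0.   0.2] T [ 0.01 -0.   -0.01] w 9.4 gf 60.0 j7 [-0.41 -0.16  1.84]
yaw 178.58 z [-0.e+00  1.e-04 -1.e+00]
t 7.25 p [ 0.5415 -0.1169  0.1262] F [-0.3 -0.7 -0.8] T [0.08 0.02 0.  ] w 9.5 gf 60.0 j7 [-0.41 -0.16  1.85]
yaw 178.58 z [-1.e-04  1.e-04 -1.e+00]
```

```bash
python3 -m handwheel '[[0,0,0,0.001,0,0,0],[0,0,0,0,0,0,0]]' >/dev/null; python3 st.py;python3 -m handwheel '[[0,0,0,0.001,0,0,0],[0,0,0,0,0,0,0]]' >/dev/null; python3 st.py
```

```text
t 7.5 p [ 0.5415 -0.1169  0.1252] F [ 0.5  0.  -0.5] T [0.02 0.04 0.02] w 9.5 gf 60.0 j7 [-0.41 -0.16  1.85]
yaw 178.58 z [-1.e-04  1.e-04 -1.e+00]
t 7.75 p [ 0.5415 -0.1169  0.1241] F [ 0.1  0.2 -0.3] T [0.   0.01 0.01] w 9.8 gf 60.0 j7 [-0.41 -0.16  1.85]
yaw 178.58 z [-1.e-04  1.e-04 -1.e+00]
```

```bash
python3 -m handwheel '[[0,0,0,0.0005,0,0,0],[0,0,0,0.0005,0,0,0],[0,0,0,0,0,0,0]]' >/dev/null; python3 st.py;python3 -m handwheel '[[0,0,0,0.0005,0,0,0],[0,0,0,0.0005,0,0,0],[0,0,0,0,0,0,0]]' >/dev/null; python3 st.py
```

```text
t 8.12 p [ 0.5416 -0.1169  0.1232] F [ 0.1 -0.6 -0.5] T [0.08 0.04 0.03] w 9.3 gf 60.0 j7 [-0.41 -0.16  1.85]
yaw 178.58 z [ 1.e-04  1.e-04 -1.e+00]
t 8.5 p [ 0.5416 -0.1169  0.1222] F [ 0.6 -0.1 -0.6] T [ 0.01 -0.05 -0.02] w 9.8 gf 60.0 j7 [-0.41 -0.16  1.85]
yaw 178.58 z [ 2.e-04  1.e-04 -1.e+00]
```

```bash
python3 -m handwheel '[[0,0,0,0.0005,0,0,0],[0,0,0,0.0005,0,0,0],[0,0,0,0,0,0,0]]' >/dev/null; python3 st.py;python3 -m handwheel '[[0,0,0,0.0005,0,0,0],[0,0,0,0,0,0,0]]' >/dev/null; python3 st.py
```

```text
t 8.88 p [ 0.5417 -0.1169  0.1213] F [-0.2  0.2 -0.5] T [ 0.03 -0.14  0.03] w 9.4 gf 60.0 j7 [-0.41 -0.16  1.85]
yaw 178.58 z [ 3.e-04  1.e-04 -1.e+00]
t 9.12 p [ 0.5417 -0.1169  0.1208] F [-0.3  0.2 -1. ] T [ 0.03 -0.15 -0.01] w 9.5 gf 60.0 j7 [-0.41 -0.16  1.85]
yaw 178.58 z [ 3.e-04  1.e-04 -1.e+00]
```

```bash
python3 -m handwheel '[[0,0,0,0.0005,0,0,0],[0,0,0,0,0,0,0]]' >/dev/null; python3 st.py;python3 -m handwheel '[[0,0,0,0.0005,0,0,0],[0,0,0,0,0,0,0]]' >/dev/null; python3 st.py
```

```text
t 9.38 p [ 0.5417 -0.1169  0.1203] F [ 1.   0.6 -0.5] T [ 0.06 -0.2  -0.03] w 9.6 gf 60.0 j7 [-0.41 -0.16  1.85]
yaw 178.58 z [ 4.e-04  0.e+00 -1.e+00]
t 9.62 p [ 0.5418 -0.1169  0.1198] F [ 0.9 -0.1 -0.5] T [ 0.   -0.27  0.  ] w 9.6 gf 60.0 j7 [-0.41 -0.16  1.85]
yaw 178.58 z [ 4.e-04  1.e-04 -1.e+00]
```

```bash
python3 -m handwheel '[[0,-0.0003,0,0,0,0,0],[0,0,0,0,0,0,0]]' >/dev/null; python3 st.py;python3 -m handwheel '[[0,-0.0003,0,0,0,0,0],[0,0,0,0,0,0,0]]' >/dev/null; python3 st.py
```

```text
t 9.88 p [ 0.5418 -0.117   0.1197] F [ 1.2  0.3 -0.1] T [ 0.02 -0.15  0.05] w 9.5 gf 60.0 j7 [-0.41 -0.16  1.85]
yaw 178.58 z [-1.e-04  1.e-04 -1.e+00]
t 10.12 p [ 0.5419 -0.117   0.1196] F [ 0.6  0.4 -0.9] T [ 0.08 -0.02 -0.01] w 9.5 gf 60.0 j7 [-0.41 -0.16  1.85]
yaw 178.58 z [-5.e-04  1.e-04 -1.e+00]
```

```bash
for i in 1; do python3 -m handwheel '[[0,-0.0001,0,0.0005,0,0,0],[0,0,0,0,0,0,0]]' >/dev/null; python3 st.py;done; python3 -m handwheel '[[0,0,0,0.0005,0,0,0],[0,0,0,0,0,0,0]]' >/dev/null; python3 st.py
```

```text
t 10.38 p [ 0.542  -0.117   0.1191] F [-0.6 -1.  -0.9] T [0.08 0.05 0.05] w 9.9 gf 60.0 j7 [-0.41 -0.17  1.85]
yaw 178.58 z [-5.e-04  1.e-04 -1.e+00]
t 10.62 p [ 0.5421 -0.1169  0.1187] F [-0.4  0.9  0.7] T [0.08 0.15 0.01] w 10.0 gf 60.0 j7 [-0.41 -0.17  1.85]
yaw 178.58 z [-4.e-04  1.e-04 -1.e+00]
```

```bash
python3 -m handwheel '[[0,0,0,0.0005,0,0,0],[0,0,0,0,0,0,0]]' >/dev/null; python3 st.py; python3 -m handwheel '[[0,0,0,0.0005,0,0,0],[0,0,0,0,0,0,0]]' >/dev/null; python3 st.py
```

```text
t 10.88 p [ 0.5421 -0.117   0.1183] F [-1.8  0.3  1.1] T [ 0.13  0.29 -0.01] w 9.8 gf 60.0 j7 [-0.41 -0.17  1.85]
yaw 178.58 z [-3.e-04  2.e-04 -1.e+00]
t 11.12 p [ 0.5422 -0.1169  0.1179] F [-1.3  1.4  2.7] T [0.18 0.54 0.01] w 9.4 gf 60.0 j7 [-0.41 -0.17  1.85]
yaw 178.58 z [-2.e-04  2.e-04 -1.e+00]
```

```bash
python3 -m handwheel '[[0,0.0004,0.0002,0,0,0,0],[0,0,0,0,0,0,0]]' >/dev/null; python3 st.py; python3 -m handwheel '[[0,0.0002,0.0001,0.0003,0,0,0],[0,0,0,0,0,0,0]]' >/dev/null; python3 st.py
```

```text
t 11.38 p [ 0.5421 -0.1169  0.1179] F [-1.1  0.1  2.1] T [-0.02  0.26 -0.02] w 9.8 gf 60.0 j7 [-0.41 -0.17  1.85]
yaw 178.58 z [ 6.e-04 -2.e-04 -1.e+00]
t 11.62 p [ 0.542  -0.1169  0.1177] F [-0.1 -0.6  3.9] T [-0.07  0.29 -0.  ] w 9.3 gf 60.0 j7 [-0.41 -0.17  1.85]
yaw 178.57 z [ 8.e-04 -2.e-04 -1.e+00]
```

```bash
python3 -m handwheel '[[0,0.0002,-0.0001,0.0006,0,0,0],[0,0,0,0,0,0,0]]' >/dev/null; python3 st.py; python3 -m handwheel '[[0,0.0001,-0.0001,0.0006,0,0,0],[0,0,0,0,0,0,0]]' >/dev/null; python3 st.py
```

```text
t 11.88 p [ 0.542  -0.1169  0.1173] F [-0.7 -0.3  4.7] T [-0.03  0.2   0.02] w 9.8 gf 60.0 j7 [-0.41 -0.17  1.85]
yaw 178.57 z [ 1.2e-03 -1.0e-04 -1.0e+00]
t 12.12 p [ 0.542  -0.1169  0.1171] F [-2.1 -0.5  6.9] T [0.05 0.37 0.07] w 9.6 gf 60.0 j7 [-0.41 -0.17  1.85]
yaw 178.58 z [ 1.4e-03  2.0e-04 -1.0e+00]
```

```bash
python3 -m handwheel '[[0,0.0004,0,0.0008,0,0,0],[0,0,0,0,0,0,0]]' >/dev/null; python3 st.py; python3 -m handwheel '[[0,0.0002,0,0.0008,0,0,0],[0,0,0,0,0,0,0]]' >/dev/null; python3 st.py
```

```text
t 12.38 p [ 0.5419 -0.1169  0.1168] F [-1.1  0.   9.8] T [0.11 0.45 0.  ] w 9.7 gf 60.0 j7 [-0.41 -0.17  1.85]
yaw 178.58 z [ 2.2e-03  3.0e-04 -1.0e+00]
t 12.62 p [ 0.542  -0.1169  0.1165] F [-2.9 -0.1 12.9] T [ 0.2   0.68 -0.02] w 9.7 gf 60.0 j7 [-0.41 -0.17  1.85]
yaw 178.58 z [ 2.7e-03  5.0e-04 -1.0e+00]
```

```bash
python3 -m handwheel '[[0,0.0008,0.0002,0.0005,0,0,0],[0,0,0,0,0,0,0]]' >/dev/null; python3 st.py
```

```text
t 12.88 p [ 0.5419 -0.1169  0.1165] F [-1.3  0.2 14.1] T [ 0.06  0.48 -0.04] w 9.8 gf 60.0 j7 [-0.41 -0.17  1.85]
yaw 178.58 z [ 4.3e-03  2.0e-04 -1.0e+00]
```

```bash
python3 -m handwheel '[[0,0,0,0.0003,0,0,6],[0,0,0,0.0003,0,0,6]]' >/dev/null; python3 st.py
```

```text
t 13.12 p [ 0.542  -0.1163  0.1159] F [-2.3  0.5 14.4] T [0.4  0.5  0.15] w 9.4 gf 60.0 j7 [-0.43 -0.18  1.65]
yaw 166.43 z [ 4.3e-03  9.0e-04 -1.0e+00]
```

```bash
python3 -m handwheel '[[0,0.0003,0.0005,0.0004,0,0,6],[0,0.0002,0.0004,0.0003,0,0,6]]' >/dev/null; python3 st.py
```

```text
t 13.38 p [ 0.5421 -0.1156  0.1155] F [-1.6  0.4 15.4] T [0.17 0.38 0.17] w 9.8 gf 60.0 j7 [-0.46 -0.19  1.45]
yaw 154.43 z [ 5.2e-03  4.0e-04 -1.0e+00]
```

```bash
python3 -m handwheel '[[0,0.0002,0.0004,0.0002,0,0,6],[0,0.0001,0.0004,0.0002,0,0,6]]' >/dev/null; python3 st.py
```

```text
t 13.62 p [ 0.5425 -0.1151  0.1152] F [-1.3 -0.6 15.8] T [-0.05  0.4   0.22] w 9.6 gf 60.0 j7 [-0.49 -0.2   1.24]
yaw 142.44 z [ 5.6e-03 -1.0e-04 -1.0e+00]
```

```bash
python3 -m handwheel '[[0,0.0002,0.0001,0.0001,0,0,6],[0,0.0001,0.0002,0.0001,0,0,6]]' >/dev/null; python3 st.py
```

```text
t 13.88 p [ 0.5428 -0.1146  0.1151] F [-1.2 -0.2 15.3] T [0.03 0.18 0.31] w 9.8 gf 60.0 j7 [-0.51 -0.21  1.04]
yaw 130.44 z [ 6.5e-03 -1.0e-04 -1.0e+00]
```

```bash
python3 -m handwheel '[[0,0.0001,0.0002,0.0001,0,0,6],[0,0.0001,0.0002,0.0001,0,0,6]]' >/dev/null; python3 st.py
```

```text
t 14.12 p [ 0.5434 -0.1142  0.115 ] F [ 0.5 -0.5 13.6] T [-0.07 -0.05  0.26] w 9.6 gf 60.0 j7 [-0.54 -0.22  0.85]
yaw 118.45 z [ 7.2e-03 -3.0e-04 -1.0e+00]
```

```bash
python3 -m handwheel '[[0,0,0.0003,0.0005,0,0,6],[0,0,0.0003,0.0003,0,0,6]]' >/dev/null; python3 st.py
```

```text
t 14.38 p [ 0.544  -0.114   0.1148] F [-1.2  0.7 19.3] T [0.09 0.42 0.24] w 9.7 gf 60.0 j7 [-0.57 -0.24  0.65]
yaw 106.45 z [ 0.0072  0.     -1.    ]
```

```bash
python3 -m handwheel '[[0,0,0.0001,-0.0006,0,0,5]]' >/dev/null; python3 st.py
```

```text
t 14.5 p [ 0.5442 -0.1139  0.1148] F [ 1.8 -0.4 11.2] T [-0.09 -0.38  0.26] w 9.8 gf 60.0 j7 [-0.58 -0.25  0.57]
yaw 101.49 z [ 7.5e-03 -4.0e-04 -1.0e+00]
```

```bash
python3 -m handwheel '[[0,0,0.0003,0.0003,0,0,5]]' >/dev/null; python3 st.py
```

```text
t 14.62 p [ 0.5445 -0.1139  0.1147] F [ 0.   0.4 18. ] T [-0.01  0.2   0.31] w 9.6 gf 60.0 j7 [-0.6  -0.25  0.49]
yaw 96.5 z [ 7.5e-03 -3.0e-04 -1.0e+00]
```

```bash
python3 -m handwheel '[[0,0,0.0001,-0.0002,0,0,2.5]]' >/dev/null; python3 st.py;  python3 -m handwheel '[[0,0,0,0,0,0,0]]' >/dev/null; python3 st.py
```

```text
t 14.75 p [ 0.5446 -0.1139  0.1147] F [ 1.2 -0.1 14. ] T [-0.07 -0.08  0.35] w 9.7 gf 60.0 j7 [-0.6  -0.26  0.45]
yaw 94.07 z [ 7.4e-03 -5.0e-04 -1.0e+00]
t 14.88 p [ 0.5446 -0.1139  0.1147] F [ 0.2  0.4 14.3] T [ 0.02 -0.03 -0.02] w 9.4 gf 60.0 j7 [-0.6  -0.26  0.45]
yaw 94.09 z [ 7.6e-03 -3.0e-04 -1.0e+00]
```

```bash
python3 -m handwheel '[[0,0,0,-0.0006,0,0,0]]' >/dev/null; python3 st.py; python3 -m handwheel '[[0.03,0,0,0,0,0,0],[0.03,0,0,0,0,0,0],[0.03,0,0,0,0,0,0]]' >/dev/null; python3 st.py
```

```text
t 15.0 p [ 0.5446 -0.1138  0.1147] F [ 3.3 -0.5  7.4] T [-0.15 -0.62 -0.04] w 9.1 gf 60.0 j7 [-0.6  -0.26  0.45]
yaw 94.1 z [ 7.7e-03 -6.0e-04 -1.0e+00]
t 15.38 p [ 0.5403 -0.1134  0.1116] F [0.7 0.3 0. ] T [-0.1  -0.01 -0.  ] w 28.0 gf 0.0 j7 [-0.6  -0.26  0.45]
yaw 94.08 z [-1.7e-03  2.0e-04 -1.0e+00]
```

```bash
python3 -m handwheel '[[0.045,0,0.003,0,0,0,0],[0.045,0,0,-0.01,0,0,0],[0.045,0,0,-0.03,0,0,0],[0.045,0,0,-0.06,0,0,0],[0.045,0,0,-0.06,0,0,0],[0.045,0.0,-0.05,0,0,0,0],[0.045,0.0,-0.05,0,0,0,0],[0.045,0,-0.02,0,0,0,0],[0.045,0,0,0,0,0,0]]' >/dev/null; python3 st.py
python3 - <<'E'
from h import *
L=[]
for n in("top","scene"):
    im,d=ctrl.get_image(n)
    if n=="top": cv2.imwrite("pics/full2.png",im)
    u,v=map(int,w2px(n,[.542,-.1165,.1]));L.append(cv2.resize(im[v-40:v+40,u-50:u+50],(400,320),interpolation=cv2.INTER_CUBIC))
L.append(cv2.resize(cv2.imread("pics/full2.png")[150:280,120:430],(800,280)))
cv2.imwrite("pics/end.png",np.vstack([np.hstack(L[:2]),L[2]]))
E
```

```text
t 16.5 p [ 0.4238 -0.1223  0.2731] F [ 0.5  0.6 -0.6] T [-0.05  0.01  0.03] w 44.8 gf 0.0 j7 [-0.74  0.2   0.1 ]
yaw 94.05 z [ 0.0024  0.0031 -1.    ]
```

View pics/end.png

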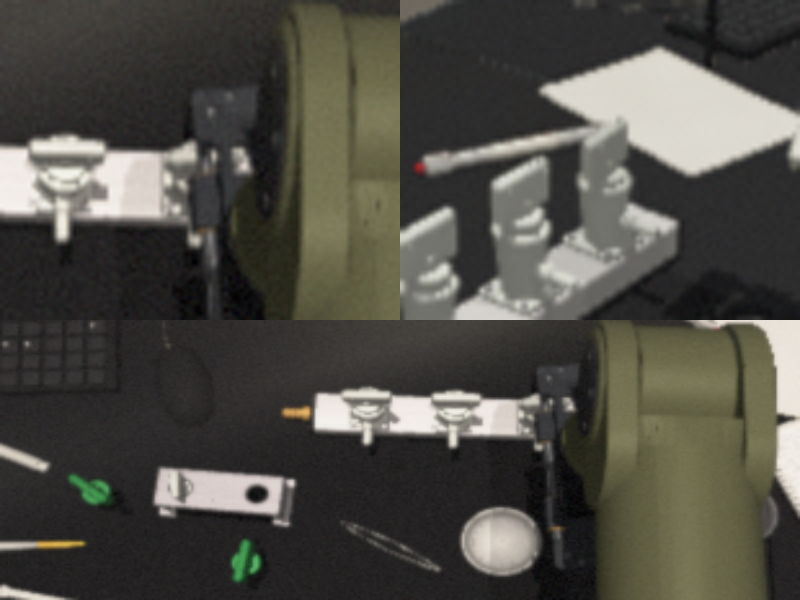

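The plug stands upright in the third tap, at crop (605,175). Its handle lies along the bar like its neighbours'. The small plug is still in the stand at (178,485), and the dish, tweezers and green look-alikes are where they were. I'm handing in.

```bash
python3 -c "
from bench import ctrl
print(ctrl.close_job())"
```

```text
the job is handed in; nothing more can be done
None
```

I handed the job in at about 16.6 s: the larger plug is seated in the empty tap, turned about 84° to closed, and stayed upright when released. Readings while turning were 11–19 N: mostly 14–16, one dip to 11.2 (below your 12 N minimum) near the end, and a 19.3 N peak (limit 20).

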